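Slide boxes from two controllers onto the box column

ROBOT

A 7-joint arm with a two-finger parallel gripper is mounted at the origin on the work surface. World frame = base frame: x ahead of the robot, y to its left, z up, the work surface at z = 0. Lengths are in m, angles in rad, forces in N, time in s.
With the tool pointing down it reaches from about 0.425 to 0.925 m from the base axis. Payload 6.8 kg.
Tool frame: the origin (TCP) lies at the very end of the fingers, on their centre line; the grasp point (between the pads) lies 19 mm behind it (r.grasp_offset is the distance from the TCP to the grasp point, in m); z points along the fingers, y is the direction in which the jaws open and shut (so a half turn about z gives the same grasp; the last joint's range is limited). The gripper opens to 85 mm and grips with 20 to 120 N. Pads are 22 mm wide; open, the fingers measure 114 mm over their backs; the gripper's body (76 mm by 85 mm) begins 54 mm behind the grasp point. The pads swing forward as they close: fully open they stand 13 mm farther back than shut.
Start: joints at [-1.362, 0.477, 0.022, 1.555, -0.011, 1.109, -0.083], TCP at [0.21, 0.641, 0.231] pointing down, gripper open.
Joint ranges: [-2.96, 2.96], [-0.34, 2.1], [-1.41, 1.46], [0.24, 2.44], [-1.37, 4.51], [0.17, 1.92], [-2.96, 2.96]. Speed limits (rad/s): [2.39, 2.39, 3.14, 3.14, 3.14, 3.14, 3.14].

INTERFACE

Orientations are given as a unit quaternion [x, y, z, w].
In Python, from bench import r gives the robot as it stands. The module is installed in compiled form; this text tells all that it offers.
- The arm moves only by the shell command python3 -m inch 'ROWS' [OPENING] [FORCE]. ROWS is JSON, a list of rows, each a list of 2 entries, a list of its own where there are three numbers: the shift along the tool's x, y, z in m, then the turn about the tool's z in rad. A call has 1 to 20 rows; each row shifts and turns the pose as measured when the row begins, along the tool's axes as they then stand; what a row does not reach is not made up. A row lasts 1/10 s, in which the tool goes at most 50 mm and 8.59 degrees, less where a joint would pass 70% of its speed; a pose out of reach is approached as far as the arm can. A call with a gripper value outside its range is refused whole. OPENING is the gripper command: -1 is fully open, 1 is shut, values between are in proportion, set as the call begins (- or left out, the last holds). The fingers move at their own pace and stop on an object; FORCE is the grip in N (left out, the last holds). Time passes only in rows, so rows that do not move let the fingers close. It gives the time, the measured TCP pose, the force and the opening at its end, in the units of the state.
- r.get_state(): the state, without advancing time (a new reading comes with each control period).
- r.read_camera(name): name is "scene" or "top" or "wrist"; returns (picture, depth): 420x560x3 uint8, red, green, blue; 420x560 float32, m along the optical axis (not along the pixel's ray), 0 where there is no reading.
- r.calibration(name): a dict with "vfov" (degrees; the focal length in pixels is half the picture's height over the tangent of half this angle, whatever the lens; pixels are square), "cx", "cy" (the principal point, pixels), "rvec" (rotation vector, rad) and "tvec" (3), from world to camera coordinates, as OpenCV has them; the wrist camera has in their place "T_tool_cam" (4x4, takes a point from camera to tool coordinates, whose origin is the TCP and whose axes are the flange's). Camera axes: x right, y down, z forward; pixel columns grow to the right and rows downward; lengths in m; the calibration is good to about 2 mm. A picture is of the moment at which its call begins: read the wrist's pose just before it. calibration takes no time and is no camera call.
- r.job_done(): hands the job in, once; it reports no verdict.
The state is a dict: "time_s": time; "joints": joint angles; "dq": joint speeds; "joint_torque": joint torques, N m; "tcp_pos": TCP position; "ee_rot": TCP orientation; "contact_force": force on the tool from outside, world axes, zero at the start; "ft_torque": the same for the moment, N m; "opening": opening from 0.0 (shut) to 1.0 (fully open).
Only numpy, scipy, OpenCV 4.12 (cv2) and the standard library are available. Lean on these libraries where they do the work, as an engineer would, in place of code of your own. Each camera call takes 0.05 s, during which the arm holds its last target. There are 200 camera calls.

TASK

Two slide boxes were left lying on the two microscope controllers and block their cooling. Push the green box off the low controller onto the blue box standing between the controllers, then push the orange box off the high controller onto the green one, so that the three boxes form one square, upright column with sides flush all round, clear of both controllers. Keep the blue box where it stands, do not tip any box, and leave the other things on the bench alone.

Things in the scene. Friction and masses are not known exactly. Their poses are not given: they have to be found in the camera images.
- blue_box: Blue closed microscope-slide box, 120 (its x) x 100 (its y) x 45 mm high, 0.25 to 0.5 kg, too wide for the gripper to grasp; origin at the centre of its underside, z up. It stands loose on the mat between the two controllers and is the bottom of the column; 6 to 30 mm of gap to each controller.
- green_box: Green closed microscope-slide box, 120 (its x) x 100 (its y) x 45 mm high, 0.25 to 0.5 kg, too wide for the gripper to grasp; origin at the centre of its underside, z up. It lies loose on the flat top of the low controller.
- orange_box: Orange closed microscope-slide box, 120 (its x) x 100 (its y) x 45 mm high, 0.25 to 0.5 kg, too wide for the gripper to grasp; origin at the centre of its underside, z up. It lies loose on the flat top of the high controller.
- low_unit: Low grey controller, fixed, 220 (x) x 150 (y) x 48 mm high, flat top (3 mm higher than the blue box's top); origin at the centre of its underside on the mat. It may stand on the left or on the right of the blue box.
- high_unit: High white controller, fixed, 220 (x) x 150 (y) x 93 mm high, flat top (3 mm higher than two stacked boxes); origin at the centre of its underside on the mat. It stands on the other side of the blue box.
- mat: Black bench mat, fixed, 270 (x) x 460 (y) x 4 mm thick; origin at the centre of its underside, on the table. The controllers stand side by side along its y axis, 290 mm between their centres.
- jar: Bystander: small amber jar, 36 mm diameter, 50 mm high, on the mat beyond the blue box; origin at the centre of its underside.
- wash_bottle: Bystander: white bottle with a blue cap, 68 mm diameter, 130 mm high; origin at the centre of its underside.
- dishes: Bystander: pile of three culture dishes, 90 mm diameter, 44 mm high; origin at the centre of its underside.
- beaker: Bystander: glass beaker, 72 mm diameter, 95 mm high; origin at the centre of its underside.
- screwdriver: Bystander: screwdriver lying on the table, about 200 mm long.
Not all that is in view belongs to the job. Leave any pink or yellow look-alike of the green_box alone.

How it is judged:
On the way, in this order (a step that is already met when the one before it is completed fails the run):
1. the green box lies squarely on the blue box (same tolerances as at the end) (x of green_box in the frame of blue_box between -0.012 and 0.012 m and y of green_box in the frame of blue_box between -0.012 and 0.012 m and z of green_box in the frame of blue_box between 0.04 and 0.05 m and angle between the x axis of green_box and the x axis of blue_box, either way round below 0.12 rad and angle between green_box's own z axis and vertical below 0.025 rad and linear speed of green_box below 0.01 m/s and angular speed of green_box below 0.1 rad/s and contact force between green_box and low_unit below 0.2 N and contact force between green_box and high_unit below 0.2 N), for 0.1 s.
2. the orange box lies squarely on the green box (x of orange_box in the frame of blue_box between -0.012 and 0.012 m and y of orange_box in the frame of blue_box between -0.012 and 0.012 m and z of orange_box in the frame of blue_box between 0.085 and 0.095 m and angle between the x axis of orange_box and the x axis of blue_box, either way round below 0.12 rad and angle between orange_box's own z axis and vertical below 0.025 rad and linear speed of orange_box below 0.01 m/s and angular speed of orange_box below 0.1 rad/s and contact force between orange_box and low_unit below 0.2 N and contact force between orange_box and high_unit below 0.2 N), for 0.1 s.
At the end, for the whole second after the job is handed in: Green box on the blue box and orange box on the green box: both centred over the blue box within 12 mm along each of its sides, turned less than 0.12 rad from it, level, at rest and touching neither controller; the blue box upright and within 30 mm of where it stood (all of step 1 and all of step 2 and distance of blue_box from where it was at the start of the episode below 0.03 m and angle between blue_box's own z axis and vertical below 0.025 rad).
It fails at once if a slide box is tipped by more than 0.4 rad (angle between any of blue_box, green_box, orange_box's own z axis and vertical above 0.4 rad).
It fails at once if a bystander (jar, bottle, dishes, beaker, screwdriver) is moved by more than 40 mm (distance of any of jar, wash_bottle, dishes, beaker, screwdriver from where it was at the start of the episode above 0.04 m).
It also fails if it takes over 67 s, if anything falls off the work surface, if the arm or the gripper's body presses on something with over 40 N, if the wrist force passes 120 N, or if a joint passes its speed limit or range.

## Working session

There is one attempt and no reset: what is moved stays moved. The work goes in short steps, Python scripts to look and compute and a shell command to move; the robot and the scene stay as the last step left them, time stands still between calls to the robot, and variables do not carry over. Pictures are saved under pics/ and viewed, about 8 in all and at most 12, crops included, and the job is handed in when it is done.

```bash
mkdir -p pics
cat > h.py <<'E'
import numpy as np,cv2
from scipy.spatial.transform import Rotation as R
from bench import r
def grab(n):
    s=r.get_state(); im,d=r.read_camera(n); c=r.calibration(n)
    f=im.shape[0]/2/np.tan(np.radians(c['vfov'])/2)
    v,u=np.mgrid[:im.shape[0],:im.shape[1]]
    P=np.stack([(u-c['cx'])*d/f,(v-c['cy'])*d/f,d],-1)
    if 'rvec' in c:
        M=R.from_rotvec(np.ravel(c['rvec'])).as_matrix(); W=(P-np.ravel(c['tvec']))@M
    else:
        T=np.array(c['T_tool_cam']); P=P@T[:3,:3].T+T[:3,3]
        W=P@R.from_quat(s['ee_rot']).as_matrix().T+s['tcp_pos']
    W[d==0]=np.nan
    return im,d,W
def save(n,im): cv2.imwrite('pics/'+n+'.png',im[...,::-1])
E
python3 - <<'E'
from h import *
s=r.get_state(); print(s)
for n in('top','scene'):
    im,d,W=grab(n); save(n+'0',im); np.savez(n+'0',im=im,W=W)
    print(n,r.calibration(n))
E
```

```text
{'time_s': 0.0, 'joints': array([-1.36208334,  0.47777163,  0.02233763,  1.55648043, -0.01151529,
        1.10928533, -0.08309707]), 'dq': array([ 0.00042009,  0.00032979, -0.00012618, -0.00162201,  0.00147083,
        0.00173098,  0.00054086]), 'joint_torque': array([-2.72436409e-04, -5.96436489e+01,  1.60749525e+00, -2.81197160e+01,
        1.23689047e-02,  9.27159155e-03,  1.52260429e-05]), 'tcp_pos': array([0.21011128, 0.64083166, 0.23033253]), 'ee_rot': array([ 1.57735269e-01,  9.87481017e-01, -9.04514984e-04, -8.37787527e-05]), 'contact_force': array([ 0.0036919 , -0.00134454, -0.86411041]), 'ft_torque': array([-0.01469649, -0.00234048, -0.00150038]), 'opening': 1.0007420035481083}
top {'vfov': 55.848922445782634, 'cx': 278.84978538536905, 'cy': 209.9008489002211, 'rvec': array([ 2.20968428, -2.17723865,  0.02559814]), 'tvec': array([-0.03324382,  0.45867758,  1.14842039])}
scene {'vfov': 42.840995625633454, 'cx': 282.2365891004959, 'cy': 208.11122459299455, 'rvec': array([ 1.52761335,  2.19176685, -0.77125097]), 'tvec': array([ 0.22226414, -0.30763684,  1.88905548])}
```

View pics/top0.png

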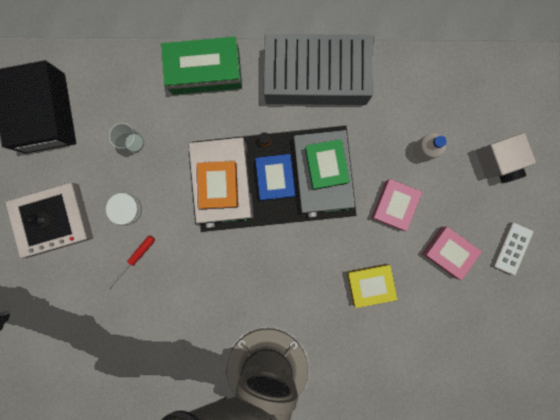

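View pics/scene0.png

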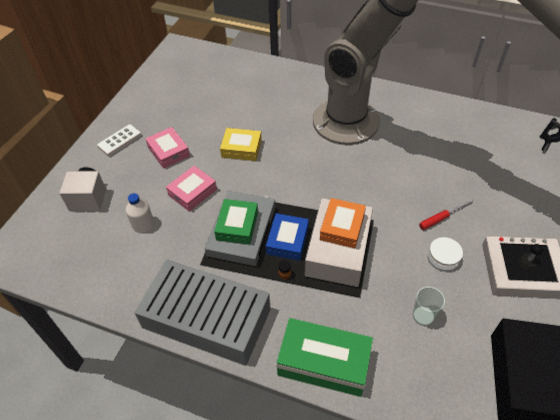

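The real green box is at top (327,163) on the grey low controller. Look-alikes are the big green case (201,65), pink boxes (397,205) and (453,253), and the yellow box (373,286). Orange is at (217,185), blue at (275,177), and the jar at (264,141) sits just beyond blue. Next I'll measure poses.

```bash
cat >> h.py <<'E'
def rect(P):
    # min-area rectangle in world xy -> centre, size, angle of long side (deg)
    (c,sz,a)=cv2.minAreaRect(P[:,:2].astype(np.float32)*1000)
    if sz[0]<sz[1]: sz=sz[::-1]; a+=90
    return np.round(c,1),np.round(sz,1),round((a+90)%180-90,2)
HUE={'green':(50,75),'blue':(105,128),'orange':(3,14)}
def boxes(im,W,roi=None,ztop={'green':.097,'blue':.049,'orange':.142}):
    hsv=cv2.cvtColor(im,cv2.COLOR_RGB2HSV)
    for n,(a,b) in HUE.items():
        m=(hsv[...,0]>=a)&(hsv[...,0]<=b)&(hsv[...,1]>110)&(hsv[...,2]>40)
        if roi is not None: m&=roi
        m&=abs(W[...,2]-ztop[n])<.012
        k,l,st,_=cv2.connectedComponentsWithStats(m.astype(np.uint8))
        if k<2: print(n,'none'); continue
        m=l==1+np.argmax(st[1:,4]); P=W[m]
        print(n,m.sum(),rect(P),'z',np.round(np.median(P[:,2]),4))
E
python3 - <<'E'
from h import *
for n in('top','scene'):
    q=np.load(n+'0.npz'); im,W=q['im'],q['W']
    if n=='top': print([np.round(W[p],3) for p in((163,327),(177,275),(185,217),(160,345),(141,264),(145,216))])
    roi=(W[...,0]>.4)&(W[...,0]<.8)&(abs(W[...,1])<.3)
    print(n); boxes(im,W,roi)
    for nm,z in(('low',.052),('high',.097)):
        hsv=cv2.cvtColor(im,cv2.COLOR_RGB2HSV)
        m=roi&(abs(W[...,2]-z)<.006)&(hsv[...,1]<90)
        k,l,st,_=cv2.connectedComponentsWithStats(m.astype(np.uint8)); m=l==1+np.argmax(st[1:,4])
        print(nm,m.sum(),rect(W[m]))
E
```

```text
[array([ 0.584, -0.156,  0.097]), array([ 0.55 , -0.015,  0.053]), array([0.516, 0.133, 0.144]), array([ 0.594, -0.205,  0.096]), array([0.651, 0.018, 0.055]), array([0.63 , 0.146, 0.096])]
top
green 1047 (array([ 583.5, -156. ]), array([118.2,  99.5]), 11.03) z 0.097
blue 1007 (array([553.3, -12.9]), array([120.8, 100. ]), 7.35) z 0.0492
orange 195 (array([517.6, 157.6]), array([118. ,  57.5]), 0.71) z 0.1421
low 2410 (array([ 569.7, -151.8]), array([221.8, 150.1]), 6.8)
high 2566 (array([535.8, 136.3]), array([222.5, 150.6]), 6.75)
scene
green 866 (array([ 585.2, -155.5]), array([128.1, 100.9]), 11.49) z 0.0958
blue 872 (array([553.7, -12.4]), array([125.8, 101.2]), 6.85) z 0.0476
orange 993 (array([520.9, 136.5]), array([126.2, 100.2]), 3.6) z 0.1408
low 1555 (array([ 572.3, -150.5]), array([226. , 150.8]), 6.88)
high 1896 (array([538.7, 136.5]), array([224.7, 150. ]), 6.75)
```

```bash
cat >> h.py <<'E'
def togo(x,y,z,psi):
    "shift in tool axes (mm) and turn (rad) to TCP x,y,z (mm) with tool y heading psi (deg)"
    s=r.get_state(); M=R.from_quat(s['ee_rot']).as_matrix(); h=np.degrees(np.arctan2(M[1,1],M[0,1]))
    p=np.array(s['tcp_pos'])*1000
    print('t',round(s['time_s'],2),'tcp',p.round(1),'psi',h.round(2),'F',np.round(s['contact_force'],2))
    print('shift',(M.T@(np.array([x,y,z])-p)).round(1),'turn',round(-np.radians((psi-h+180)%360-180),3))
E
python3 -m inch '[[[0,0,0],-0.147],[[0,0,0],-0.147],[[0,0,0],-0.147],[[-0.018,-0.042,0],0],[[-0.018,-0.042,0],0],[[-0.018,-0.042,0],0],[[-0.018,-0.042,0],0],[[-0.018,-0.042,0],0],[[-0.018,-0.042,0],0],[[-0.018,-0.042,0],0],[[-0.018,-0.042,0],0],[[-0.018,-0.042,0],0],[[-0.018,-0.042,0],0],[[-0.018,-0.042,0],0],[[-0.018,-0.042,0],0],[[-0.018,-0.042,0],0]]'
python3 - <<'E'
from h import *
togo(668,-139,231,97.2)
E
```

```text
time_s: 1.7
tcp_pos: [0.5228, 0.118, 0.225]
ee_rot: [-0.077, 0.997, -0.003, -0.004]
contact_force: [0.6, 1.1, 0.0]
opening: 1.002
t 1.7 tcp [522.8 118.  225. ] psi 98.86 F [0.59 1.14 0.03]
shift [-103.8 -276.3   -5.4] turn 0.029
```

```bash
python3 -m inch '[[[-0.008,-0.025,0],0.015],[[-0.008,-0.025,0],0.015],[[-0.008,-0.025,-0.004],0],[[0,0,0],0]]'
python3 - <<'E'
from h import *
im,d,W=grab('wrist'); save('w1',im)
boxes(im,W)
togo(668,-139,231,97.2)
E
```

```text
time_s: 2.1
tcp_pos: [0.5596, 0.0348, 0.2283]
ee_rot: [-0.056, 0.998, -0.005, -0.005]
contact_force: [-0.1, -0.4, -0.1]
opening: 0.998
green 10742 (array([ 584.5, -155.4]), array([118.5,  99.4]), 11.24) z 0.0978
blue 9216 (array([553.6, -14.1]), array([120.6, 100. ]), 7.47) z 0.0498
orange 8031 (array([519.1, 135.4]), array([118.7, 101. ]), 3.47) z 0.1425
t 2.15 tcp [558.7  36.9 227.8] psi 96.49 F [-0.04  0.87 -0.07]
shift [ -88.7 -187.2   -2.5] turn -0.012
```

View pics/w1.png

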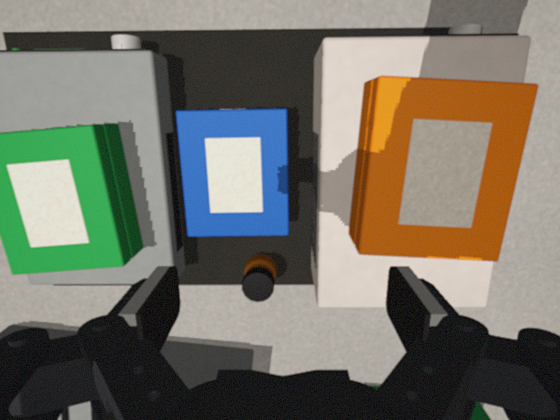

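The wrist view shows green at the left (60,200), blue in the middle (235,172), orange on the right (445,165) and the jar at (260,280). All poses agree with the top camera. I'll go to green's far end and push it about 12 mm toward the robot.

```bash
python3 -m inch '[[[-0.022,-0.045,0],0],[[-0.022,-0.045,0],0],[[-0.022,-0.045,0],0],[[-0.022,-0.045,0],0],[[0,0,0.04],0],[[0,0,0.04],0],[[0,0,0.03],0],[[0,0,0],0]]'
python3 - <<'E'
from h import *
togo(669,-142.7,54,97.4)
E
```

```text
time_s: 2.95
tcp_pos: [0.6683, -0.1218, 0.1116]
ee_rot: [-0.065, 0.998, -0.001, -0.006]
contact_force: [0.0, -0.2, -0.0]
opening: 1.0
t 2.95 tcp [ 668.3 -121.8  111.6] psi 97.49 F [ 0.   -0.18 -0.01]
shift [  1.3 -20.7  57.7] turn 0.001
```

```bash
python3 -m inch '[[[0,-0.022,0],0],[[0,0,0.025],0],[[0,0,0.02],0],[[0,0,0.012],0],[[0,0,0],0]]'
python3 - <<'E'
from h import *
togo(669,-142.7,54,97.4)
E
python3 -m inch '[[[0.006,0,0],0],[[0.006,0,0],0],[[0.006,0,0],0]]'
python3 - <<'E'
from h import *
togo(553.5+70.4+18.4,-13.5+9.1-141.8,54,97.4)
E
```

```text
time_s: 3.45
tcp_pos: [0.674, -0.1371, 0.0585]
ee_rot: [-0.069, 0.998, 0.001, -0.004]
contact_force: [0.2, -0.3, 0.2]
opening: 1.0
t 3.45 tcp [ 674.  -137.1   58.5] psi 97.93 F [ 0.23 -0.26  0.2 ]
shift [ 5.6 -4.8  4.5] turn 0.009
time_s: 3.75
tcp_pos: [0.6575, -0.1382, 0.062]
ee_rot: [-0.07, 0.998, 0.001, -0.002]
contact_force: [-0.1, -0.2, 0.3]
opening: 0.998
t 3.75 tcp [ 657.5 -138.2   62. ] psi 98.07 F [-0.15 -0.22  0.33]
shift [16.2 -5.8  8.1] turn 0.012
```

```bash
python3 -m inch '[[[0.004,-0.002,0.004],0.006],[[0.004,-0.001,0.003],0.006],[[0.003,0,0.001],0],[[0.003,0,0.001],0],[[0.003,0,0.001],0],[[0,0,0],0]]'
python3 - <<'E'
from h import *
togo(553.5+70.4+18.4,-13.5+9.1-141.8,54,97.4)
im,d,W=grab('scene'); boxes(im,W,(abs(W[...,1])<.3)&(W[...,0]<.8)&(W[...,0]>.4)); im,d,W=grab('wrist');save('w2',im)
im,d,W=grab('top'); boxes(im,W,(abs(W[...,1])<.3)&(W[...,0]<.8)&(W[...,0]>.4))
E
```

```text
time_s: 4.35
tcp_pos: [0.6474, -0.1444, 0.0575]
ee_rot: [-0.064, 0.998, -0.001, 0.007]
contact_force: [1.4, 0.2, 1.0]
opening: 1.003
t 4.35 tcp [ 647.4 -144.4   57.5] psi 97.34 F [1.38 0.23 0.95]
shift [ 5.3 -1.2  3.4] turn -0.001
green 219 (array([ 545.4, -129.5]), array([80. , 46.3]), 23.13) z 0.0955
blue 875 (array([553.4, -13.3]), array([127.5, 101.6]), 7.49) z 0.0476
orange 980 (array([519.7, 136.3]), array([127.6, 100.6]), 3.19) z 0.1405
green none
blue 859 (array([553.3, -12.9]), array([120. ,  99.8]), 7.32) z 0.049
orange 136 (array([534.6, 156.9]), array([83.4, 57.8]), 1.83) z 0.1425
```

```bash
python3 -m inch '[[[0.003,0,0.001],0],[[0.003,-0.001,0.001],0],[[0.002,0,0],0],[[0,0,0],0]]'
python3 - <<'E'
from h import *
togo(553.5+70.4+18.4,-13.5+9.1-141.8,54,97.4)
E
python3 -m inch '[[[-0.015,0,0],0],[[-0.015,0,0],0],[[0,0,-0.03],0],[[0,0,-0.045],0],[[0,0,-0.045],0],[[0,0,-0.045],0],[[0,0,0],0],[[0,0,0],0]]'
python3 - <<'E'
from h import *
im,d,W=grab('wrist'); boxes(im,W); save('w3',im)
togo(584,-215,180,7.4)
E
```

```text
time_s: 4.9
tcp_pos: [0.6412, -0.1457, 0.0558]
ee_rot: [-0.064, 0.998, -0.001, 0.009]
contact_force: [2.3, 0.1, 3.2]
opening: 0.999
t 4.9 tcp [ 641.2 -145.7   55.8] psi 97.39 F [2.3  0.12 3.19]
shift [-1.  -0.6  1.8] turn -0.0
time_s: 5.7
tcp_pos: [0.6533, -0.1439, 0.2144]
ee_rot: [-0.062, 0.998, 0.001, -0.012]
contact_force: [-0.7, 0.5, -0.2]
opening: 1.0
green 16730 (array([ 570.9, -158.6]), array([120. ,  99.6]), 7.34) z 0.0978
blue 12522 (array([553.6, -14.2]), array([119.8, 101. ]), 7.41) z 0.0496
orange none
t 5.75 tcp [ 653.8 -144.3  214.8] psi 97.07 F [ 0.19 -0.28  0.84]
shift [ 77.1 -61.8  36.4] turn 1.565
```

```bash
python3 -m inch '[[[0,0,0],0.145],[[0,0,0],0.145],[[0,0,0],0.145],[[0,0,0],0.145],[[0,0,0],0.145],[[0,0,0],0.145],[[0,0,0],0.145],[[0,0,0],0.145],[[0,0,0],0.145],[[0,0,0],0.145],[[0,0,0],0.11],[[-0.03,-0.03,0.01],0],[[-0.03,-0.03,0.02],0],[[-0.023,-0.024,0.02],0],[[0,0,0],0]]'
python3 - <<'E'
from h import *
togo(581.2,-237.3,55,7.4)
E
```

```text
time_s: 7.25
tcp_pos: [0.5462, -0.2331, 0.1367]
ee_rot: [0.678, 0.734, -0.028, -0.034]
contact_force: [0.2, 0.0, -0.3]
opening: 1.001
t 7.25 tcp [ 546.2 -233.1  136.7] psi 4.51 F [ 0.15  0.02 -0.35]
shift [-7.9 41.6 78.3] turn -0.05
```

```bash
cat >> h.py <<'E'
def tilt():
    s=r.get_state(); M=R.from_quat(s['ee_rot']).as_matrix(); print('tool z in world',M[:,2].round(4),'x',M[:,0].round(3),'q',np.round(s['joints'],3))
E
python3 -m inch '[[[0,0,0],0],[[0,0,0],0]]'
python3 - <<'E'
from h import *
togo(581.2,-237.3,55,7.4);tilt()
E
```

```text
time_s: 7.45
tcp_pos: [0.5436, -0.2328, 0.1341]
ee_rot: [0.679, 0.733, -0.03, -0.037]
contact_force: [-0.1, 0.3, 0.1]
opening: 1.0
t 7.45 tcp [ 543.6 -232.8  134.1] psi 4.4 F [-0.1   0.33  0.08]
shift [-8.5 44.4 75.1] turn -0.052
tool z in world [-0.0942  0.0069 -0.9955] x [-0.075  0.997  0.014] q [-0.187  0.577  0.662  1.812 -0.377  0.983  0.714]
```

```bash
python3 -m inch '[[[-0.004,0.02,0],-0.025],[[-0.004,0.02,0],-0.025],[[0,0,0],0]]'
python3 - <<'E'
from h import *
togo(581.2,-237.3,55,7.4);tilt()
E
python3 -m inch '[[[0,0,0],0],[[0,0,0],0],[[0,0,0],0]]'
python3 - <<'E'
from h import *
togo(581.2,-237.3,55,7.4);tilt()
E
```

```text
time_s: 7.75
tcp_pos: [0.5865, -0.2338, 0.1293]
ee_rot: [0.658, 0.751, -0.028, -0.039]
contact_force: [0.1, -0.5, 0.5]
opening: 1.001
t 7.75 tcp [ 586.5 -233.8  129.3] psi 7.62 F [ 0.13 -0.48  0.52]
shift [-4.3  1.3 74.4] turn 0.004
tool z in world [-0.0955  0.0083 -0.9954] x [-0.131  0.991  0.021] q [-0.16   0.639  0.63   1.711 -0.39   1.023  0.746]
time_s: 8.05
tcp_pos: [0.586, -0.232, 0.1289]
ee_rot: [0.658, 0.752, -0.029, -0.039]
contact_force: [-0.0, -0.3, 0.1]
opening: 0.999
t 8.05 tcp [ 586.  -232.   128.9] psi 7.71 F [-0.05 -0.29  0.06]
shift [-6.2  1.6 74. ] turn 0.005
tool z in world [-0.0971  0.0088 -0.9952] x [-0.132  0.991  0.022] q [-0.162  0.638  0.63   1.712 -0.39   1.024  0.745]
```

```bash
python3 -m inch '[[[-0.004,0.001,0.03],0],[[-0.002,0.001,0.025],0],[[0,0,0.015],0],[[0,0,0],0]]'
python3 - <<'E'
from h import *
togo(581.2,-237.3,56,7.4);tilt()
E
```

```text
time_s: 8.45
tcp_pos: [0.5815, -0.237, 0.0588]
ee_rot: [0.658, 0.752, -0.028, -0.038]
contact_force: [-0.9, 0.5, -0.7]
opening: 1.0
t 8.45 tcp [ 581.5 -237.    58.8] psi 7.65 F [-0.91  0.53 -0.73]
shift [-0.4 -0.1  2.8] turn 0.004
tool z in world [-0.0945  0.0088 -0.9955] x [-0.131  0.991  0.021] q [-0.119  0.72   0.579  1.755 -0.445  0.902  0.791]
```

```bash
python3 -m inch '[[[0.01,0,0.001],0],[[0.01,0,0.001],0],[[0.01,0,0.001],0],[[0.01,0,0.001],0],[[0.01,0,0.001],0],[[0.01,0,0],0]]'
python3 - <<'E'
from h import *
togo(560.4,-75,56,7.4);tilt()
E
```

```text
time_s: 9.05
tcp_pos: [0.5746, -0.1758, 0.059]
ee_rot: [0.659, 0.751, -0.027, -0.035]
contact_force: [-0.0, -2.1, -1.6]
opening: 1.0
t 9.05 tcp [ 574.6 -175.8   59. ] psi 7.53 F [-0.03 -2.05 -1.64]
shift [101.7  -0.6   4.7] turn 0.002
tool z in world [-0.088   0.0047 -0.9961] x [-0.13   0.991  0.016] q [-0.226  0.682  0.582  1.828 -0.449  0.861  0.712]
```

```bash
python3 -m inch '[[[0.01,0,0.001],0],[[0.01,0,0.001],0],[[0.01,0,0.001],0],[[0.01,0,0.001],0],[[0.01,0,0.001],0],[[0.01,0,0],0],[[0.006,0,0],0],[[0,0,0],0]]'
python3 - <<'E'
from h import *
togo(560.4,-75,56,7.4);tilt()
im,d,W=grab('scene'); save('s2',im); boxes(im,W,(abs(W[...,1])<.3)&(W[...,0]<.8)&(W[...,0]>.4)); im,d,W=grab('wrist');save('w4',im); boxes(im,W)
E
```

```text
time_s: 9.85
tcp_pos: [0.5659, -0.1041, 0.0559]
ee_rot: [0.658, 0.752, -0.027, -0.033]
contact_force: [1.2, -3.6, 1.8]
opening: 1.001
t 9.85 tcp [ 565.9 -104.1   55.9] psi 7.6 F [ 1.15 -3.58  1.81]
shift [29.6 -1.6  0.5] turn 0.004
tool z in world [-0.085   0.0029 -0.9964] x [-0.131  0.991  0.014] q [-0.351  0.652  0.58   1.894 -0.457  0.823  0.614]
green 876 (array([558.1, -43.6]), array([125. , 103.5]), 8.41) z 0.0943
blue 432 (array([553.5, -11.6]), array([125.7,  98.5]), 6.67) z 0.0473
orange 975 (array([520.3, 136.2]), array([126.3, 100.8]), 3.46) z 0.1406
green 73203 (array([558.3, -52.5]), array([120.3,  93.1]), 7.34) z 0.0967
blue none
orange none
```

View pics/s2.png

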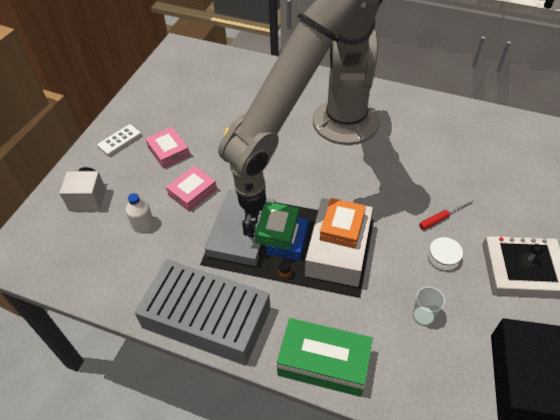

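The scene shows green at (278,224), half across onto blue, with nothing else disturbed.

```bash
python3 -m inch '[[[0.005,-0.001,0],0],[[0.005,-0.001,0],0],[[0.005,0,0],0],[[0.005,0,0],0],[[0.004,0,0],0],[[0,0,0],0]]'
python3 - <<'E'
from h import *
togo(560.4,-75,56,7.4)
im,d,W=grab('scene'); boxes(im,W,(abs(W[...,1])<.3)&(W[...,0]<.8)&(W[...,0]>.4))
E
```

```text
time_s: 10.55
tcp_pos: [0.5591, -0.0796, 0.0556]
ee_rot: [0.659, 0.751, -0.028, -0.034]
contact_force: [-0.1, -0.7, 0.3]
opening: 0.997
t 10.55 tcp [559.1 -79.6  55.6] psi 7.48 F [-0.09 -0.71  0.26]
shift [ 4.4  1.8 -0.5] turn 0.001
green 871 (array([553.2, -19.2]), array([127.1, 103.1]), 7.49) z 0.0927
blue 204 (array([574.1,  17.5]), array([153.8,  77.5]), -32.28) z 0.0465
orange 982 (array([521.3, 136.3]), array([125.1, 100.4]), 3.81) z 0.1408
```

```bash
python3 -m inch '[[[0.003,0,0],0],[[0.002,0,0],0],[[0,0,0],0]]'
python3 - <<'E'
from h import *
togo(560.4,-75,56,7.4)
im,d,W=grab('scene'); boxes(im,W,(abs(W[...,1])<.3)&(W[...,0]<.8)&(W[...,0]>.4))
E
python3 -m inch '[[[-0.012,0,0],0],[[-0.02,0,0],0],[[-0.02,0,-0.02],0],[[0,0,-0.045],0],[[0,0,-0.045],0],[[0,0,-0.045],0],[[0,0,0],0],[[0,0,0],0]]'
python3 - <<'E'
from h import *
tilt()
im,d,W=grab('wrist');save('w5',im); boxes(im,W,ztop={'green':.094,'blue':.049,'orange':.142})
im,d,W=grab('scene'); save('s3',im);boxes(im,W,(abs(W[...,1])<.3)&(W[...,0]<.8)&(W[...,0]>.4))
E
```

```text
time_s: 10.9
tcp_pos: [0.5585, -0.0747, 0.0557]
ee_rot: [0.659, 0.751, -0.028, -0.034]
contact_force: [-0.4, -0.9, 0.3]
opening: 0.995
t 10.9 tcp [558.5 -74.7  55.7] psi 7.45 F [-0.42 -0.94  0.34]
shift [-0.5  1.9 -0.5] turn 0.001
green 870 (array([551.7, -14. ]), array([127.4, 102. ]), 7.21) z 0.0929
blue 123 (array([613. ,  -4.2]), array([100.1,  18.3]), -77.93) z 0.0451
orange 979 (array([519.6, 136.4]), array([127.4, 100.2]), 3.62) z 0.1405
time_s: 11.75
tcp_pos: [0.5785, -0.1342, 0.2143]
ee_rot: [0.661, 0.749, -0.028, -0.036]
contact_force: [0.1, -0.5, -0.3]
opening: 1.004
tool z in world [-0.0909  0.0049 -0.9958] x [-0.125  0.992  0.016] q [-0.388  0.485  0.703  1.74  -0.318  1.133  0.547]
green 10906 (array([552.2, -28.5]), array([120.3,  72.5]), 7.34) z 0.0947
blue none
orange none
green 864 (array([552.1, -13.2]), array([125.7, 100.7]), 7.63) z 0.0928
blue 122 (array([612.1,  -4.2]), array([99.6, 18.2]), -76.38) z 0.0452
orange 985 (array([520.4, 136.6]), array([125.3, 100.2]), 3.45) z 0.1405
```

View pics/w5.png

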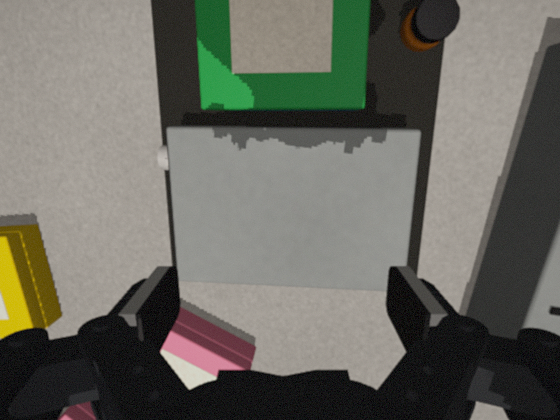

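Green sits on blue at (285,40) in the wrist view, clear of the low controller with its gap visible. Scene measurement puts it within about 2 mm of blue. Now I'll go to orange's near end.

```bash
python3 -m inch '[[[0.0,0,-0.02],0],[[0.034,-0.013,0],0],[[0.034,-0.013,0],0],[[0.034,-0.013,0],0],[[0.034,-0.013,0],0],[[0.034,-0.013,0],0],[[0.034,-0.013,0],0],[[0.034,-0.013,0],0],[[0.03,-0.013,0],0],[[0,0,0],0]]'
python3 - <<'E'
from h import *
togo(436.7,124.6,103,97.4);tilt()
E
python3 -m inch '[[[0,0,0],-0.1],[[0,0,0],-0.1],[[0,0,0],-0.1],[[0,0,0],-0.1],[[0,0,0],-0.1],[[0,0,0],-0.1],[[0,0,0],-0.1],[[0,0,0],-0.1],[[0,0,0],-0.1],[[0,0,0],-0.1],[[0,0,0],0]]'
python3 - <<'E'
from h import *
togo(436.7,124.6,103,97.4);tilt()
E
```

```text
time_s: 12.85
tcp_pos: [0.4298, 0.1258, 0.2344]
ee_rot: [0.661, 0.748, -0.041, -0.043]
contact_force: [0.4, 0.1, -0.0]
opening: 1.002
t 12.85 tcp [429.8 125.8 234.4] psi 7.14 F [ 0.41  0.11 -0.03]
shift [ -3.4  22.  129.7] turn -1.575
tool z in world [-0.1177 -0.0046 -0.993 ] x [-0.123  0.992  0.01 ] q [-0.974  0.177  0.661  2.029 -0.158  1.092 -0.109]
time_s: 13.95
tcp_pos: [0.4228, 0.1183, 0.2218]
ee_rot: [0.202, 0.977, -0.024, -0.067]
contact_force: [0.7, 0.8, -0.2]
opening: 1.002
t 13.95 tcp [422.8 118.3 221.8] psi 66.91 F [ 0.67  0.77 -0.23]
shift [-24.5  20.  115.5] turn -0.532
tool z in world [-0.1402 -0.0197 -0.9899] x [-0.91   0.398  0.121] q [-0.844  0.185  0.52   2.039 -0.133  1.085  0.908]
```

```bash
python3 -m inch '[[[-0.003,0.004,0.008],-0.1],[[-0.003,0.004,0.008],-0.1],[[-0.003,0.003,0.008],-0.1],[[-0.003,0.002,0.008],-0.1],[[-0.003,0,0.008],-0.1],[[-0.003,0,0.008],-0.07],[[0,0,0],0]]'
python3 - <<'E'
from h import *
togo(436.7,124.6,103,97.4);tilt()
E
```

```text
time_s: 14.65
tcp_pos: [0.4351, 0.1228, 0.1642]
ee_rot: [-0.08, 0.994, -0.006, -0.076]
contact_force: [-0.4, -0.3, 0.2]
opening: 0.997
t 14.65 tcp [435.1 122.8 164.2] psi 99.23 F [-0.39 -0.33  0.23]
shift [-11.    1.6  60.2] turn 0.032
tool z in world [-0.1492 -0.0246 -0.9885] x [-0.976 -0.159  0.151] q [-0.735  0.293  0.413  2.057 -0.171  0.973  1.511]
```

```bash
python3 -m inch '[[[-0.002,0.001,0.02],0.016],[[-0.002,0.001,0.02],0.016],[[-0.002,0,0.014],0],[[0,0,0],0]]'
python3 - <<'E'
from h import *
togo(434,124.6,104,97.4);tilt()
im,d,W=grab('scene'); save('s4',im);boxes(im,W,(abs(W[...,1])<.3)&(W[...,0]<.8)&(W[...,0]>.4))
E
```

```text
time_s: 15.05
tcp_pos: [0.4327, 0.1229, 0.1081]
ee_rot: [-0.055, 0.996, -0.009, -0.076]
contact_force: [-1.2, -0.8, -0.4]
opening: 1.002
t 15.05 tcp [432.7 122.9 108.1] psi 96.35 F [-1.21 -0.82 -0.36]
shift [-2.   1.6  3.8] turn -0.018
tool z in world [-0.1501 -0.0254 -0.9884] x [-0.982 -0.108  0.152] q [-0.716  0.383  0.398  2.103 -0.228  0.848  1.513]
green 863 (array([552., -13.]), array([127.5, 101.1]), 7.16) z 0.0928
blue 133 (array([612.7,  -4.1]), array([99.5, 15.7]), -77.74) z 0.0455
orange 981 (array([521.5, 136.8]), array([125.8, 100.1]), 3.78) z 0.1407
```

View pics/s4.png

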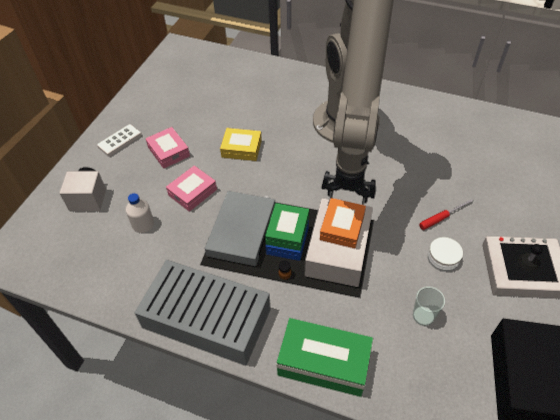

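```bash
python3 -m inch '[[[-0.004,0.001,0],-0.01],[[-0.004,0,0],-0.008],[[-0.004,0,-0.0005],0],[[-0.003,0,-0.0005],0],[[-0.003,0,-0.0005],0],[[0,0,0],0]]'
python3 - <<'E'
from h import *
togo(446,127,106,97.4);tilt()
im,d,W=grab('scene'); boxes(im,W,(abs(W[...,1])<.3)&(W[...,0]<.8)&(W[...,0]>.4))
E
```

```text
time_s: 15.7
tcp_pos: [0.4538, 0.1264, 0.1101]
ee_rot: [-0.063, 0.995, -0.007, -0.074]
contact_force: [-0.1, 0.1, 0.6]
opening: 1.0
t 15.7 tcp [453.8 126.4 110.1] psi 97.22 F [-0.1   0.05  0.57]
shift [6.9 1.6 5.1] turn -0.003
tool z in world [-0.1469 -0.0235 -0.9889] x [-0.981 -0.124  0.149] q [-0.699  0.408  0.394  2.057 -0.233  0.868  1.539]
green 863 (array([552.1, -13.3]), array([126.1, 101.1]), 7.16) z 0.093
blue 139 (array([611.9,  -4.3]), array([99.4, 15.1]), -77.4) z 0.0458
orange 991 (array([529.5, 139.9]), array([128.6,  99.7]), 7.69) z 0.1407
```

```bash
python3 -m inch '[[[-0.002,0,0],0],[[0,0,0],0]]'
python3 - <<'E'
from h import *
im,d,W=grab('scene'); boxes(im,W,(abs(W[...,1])<.3)&(W[...,0]<.8)&(W[...,0]>.4))
E
python3 -m inch '[[[0.012,0,0.001],0],[[0.012,0,0],0],[[0,0,-0.03],0],[[0,0,-0.04],0],[[0,0,-0.04],0],[[0,0,0],0]]'
python3 - <<'E'
from h import *
im,d,W=grab('scene'); boxes(im,W,(abs(W[...,1])<.3)&(W[...,0]<.8)&(W[...,0]>.4))
im,d,W=grab('wrist'); boxes(im,W)
togo(525,235,180,7.4);tilt()
E
```

```text
time_s: 15.95
tcp_pos: [0.4549, 0.1266, 0.1099]
ee_rot: [-0.063, 0.995, -0.007, -0.075]
contact_force: [-1.5, 0.1, 1.6]
opening: 0.997
green 872 (array([550.9, -13.3]), array([127.5, 100.6]), 6.79) z 0.0928
blue 132 (array([610.6,  -4.7]), array([100.3,  16.4]), -77.9) z 0.0461
orange 988 (array([529.2, 140. ]), array([129.3,  99.6]), 7.43) z 0.1408
time_s: 16.6
tcp_pos: [0.4421, 0.1252, 0.2241]
ee_rot: [-0.063, 0.995, -0.008, -0.076]
contact_force: [0.2, 0.1, 0.6]
opening: 1.0
green 868 (array([551. , -13.3]), array([126.2, 100.9]), 7.22) z 0.0929
blue 134 (array([607.4,  -5.3]), array([99.8, 17.9]), -82.52) z 0.0456
orange 981 (array([530.6, 140.4]), array([125.8,  99.5]), 6.75) z 0.1408
green 4439 (array([523.7, -17. ]), array([100.1,  67.9]), -81.38) z 0.0948
blue 459 (array([546.7,  35.2]), array([118.9,   5.2]), 8.98) z 0.0436
orange 1018 (array([483.9, 160.7]), array([110.3,  54.2]), 55.02) z 0.1416
t 16.7 tcp [439.2 124.5 220.3] psi 97.28 F [-0.81  0.08 -0.08]
shift [-104.2   99.    23.4] turn 1.569
tool z in world [-0.1564 -0.0274 -0.9873] x [-0.98  -0.124  0.159] q [-0.766  0.227  0.442  1.989 -0.135  1.109  1.441]
```

```bash
python3 -m inch '[[[0,0.03,0],0],[[-0.01,0.035,0],0.05],[[-0.02,0.03,0],0.1],[[-0.03,0.015,0],0.14],[[-0.03,0,0],0.14],[[-0.01,0,0],0.14],[[0,0,0],0.14],[[0,0,0],0.14],[[0,0,0],0.14],[[0,0,0],0.14],[[0,0,0],0.14],[[0,0,0],0.14],[[0,0,0],0]]'
python3 - <<'E'
from h import *
togo(525,235,180,7.4);tilt()
E
```

```text
time_s: 18.0
tcp_pos: [0.5103, 0.2244, 0.1786]
ee_rot: [0.619, 0.779, -0.077, -0.06]
contact_force: [1.1, 0.4, -0.1]
opening: 0.998
t 18.0 tcp [510.3 224.4 178.6] psi 13.01 F [ 1.11  0.37 -0.05]
shift [ 7.  16.1 -4.6] turn 0.098
tool z in world [-0.1886 -0.046  -0.981 ] x [-0.226  0.974 -0.002] q [-1.011  0.536  0.717  1.785 -0.392  1.172  0.09 ]
```

```bash
python3 -m inch '[[[0.004,0.008,0],0.05],[[0,0.008,0],0.045],[[0,0.004,0.025],0],[[0,0.003,0.025],0],[[0,0,0.012],0],[[0,0,0],0]]'
python3 - <<'E'
from h import *
togo(518,216,105,7.4);tilt()
E
```

```text
time_s: 18.6
tcp_pos: [0.5147, 0.2274, 0.1056]
ee_rot: [0.649, 0.754, -0.084, -0.058]
contact_force: [0.1, -0.2, -0.0]
opening: 1.0
t 18.6 tcp [514.7 227.4 105.6] psi 8.41 F [ 0.11 -0.22 -0.03]
shift [-11.8   1.7   0.5] turn 0.018
tool z in world [-0.1966 -0.0508 -0.9792] x [-0.151  0.988 -0.021] q [-0.977  0.646  0.68   1.815 -0.473  1.068  0.073]
```

```bash
python3 -m inch '[[[-0.01,0,0],0.009],[[-0.01,0,0],0.009],[[-0.01,0,0],0],[[-0.01,0,0],0],[[-0.01,0,0],0],[[-0.01,0,0],0],[[-0.01,0,0],0]]'
python3 - <<'E'
from h import *
togo(539.6,46.6,105,7.4);tilt()
im,d,W=grab('scene'); boxes(im,W,(abs(W[...,1])<.3)&(W[...,0]<.8)&(W[...,0]>.4))
E
```

```text
time_s: 19.3
tcp_pos: [0.5264, 0.1536, 0.1103]
ee_rot: [0.655, 0.749, -0.082, -0.057]
contact_force: [0.3, 1.4, -0.2]
opening: 1.006
t 19.3 tcp [526.4 153.6 110.3] psi 7.49 F [ 0.28  1.38 -0.24]
shift [-107.6    0.2    7.7] turn 0.002
tool z in world [-0.193  -0.0474 -0.9801] x [-0.135  0.991 -0.021] q [-0.883  0.623  0.703  1.85  -0.449  1.052  0.169]
green 863 (array([552.8, -13.2]), array([126.7, 100.3]), 7.74) z 0.0929
blue 133 (array([611.6,  -4.2]), array([100. ,  16.1]), -76.39) z 0.0462
orange 823 (array([536.8,  94.3]), array([128. ,  98.6]), 7.22) z 0.1407
```

```bash
python3 -m inch '[[[-0.01,0,0.002],0],[[-0.01,0,0.002],0],[[-0.01,0,0.002],0],[[-0.01,0,0.001],0],[[-0.01,0,0.001],0],[[-0.01,0,0.001],0],[[-0.008,0,0.001],0],[[0,0,0],0]]'
python3 - <<'E'
from h import *
togo(539.6,46.6,105,7.4);tilt()
im,d,W=grab('scene'); boxes(im,W,(abs(W[...,1])<.3)&(W[...,0]<.8)&(W[...,0]>.4))
E
```

```text
time_s: 20.15
tcp_pos: [0.5354, 0.08, 0.1024]
ee_rot: [0.656, 0.749, -0.08, -0.057]
contact_force: [0.3, 0.9, 1.1]
opening: 1.0
t 20.15 tcp [535.4  80.  102.4] psi 7.46 F [0.26 0.85 1.08]
shift [-33.7  -0.7  -1.9] turn 0.001
tool z in world [-0.1912 -0.0447 -0.9805] x [-0.134  0.991 -0.019] q [-0.769  0.626  0.709  1.874 -0.438  1.022  0.288]
green 353 (array([573.8, -36.1]), array([150.2,  79.9]), 41.65) z 0.0926
blue 139 (array([611.2,  -4.6]), array([99.6, 14.3]), -79.24) z 0.0448
orange 720 (array([547.3,  19.1]), array([125.3,  97.7]), 6.88) z 0.1389
```

```bash
python3 -m inch '[[[-0.005,0,-0.001],0],[[-0.005,0,0],0],[[-0.005,0,0],0],[[-0.005,0,0],0],[[-0.004,0,0],0],[[-0.003,0,0],0],[[0,0,0],0]]'
python3 - <<'E'
from h import *
togo(539.6,46.6,105,7.4);tilt()
im,d,W=grab('scene'); boxes(im,W,(abs(W[...,1])<.3)&(W[...,0]<.8)&(W[...,0]>.4)); save('s5',im)
E
```

```text
time_s: 20.9
tcp_pos: [0.5384, 0.0514, 0.103]
ee_rot: [0.655, 0.749, -0.082, -0.058]
contact_force: [1.1, 0.1, 0.4]
opening: 0.999
t 20.9 tcp [538.4  51.4 103. ] psi 7.51 F [1.07 0.09 0.44]
shift [-4.9  0.2 -2. ] turn 0.002
tool z in world [-0.1934 -0.0463 -0.98  ] x [-0.135  0.991 -0.02 ] q [-0.726  0.627  0.714  1.874 -0.428  1.022  0.332]
green 82 (array([607.8,  -5.9]), array([99.8, 12.6]), -84.49) z 0.0898
blue 131 (array([611.1,  -4.8]), array([99.8, 15.7]), -79.09) z 0.0464
orange 685 (array([550.4, -10.3]), array([124.8,  93.8]), 7.83) z 0.1377
```

View pics/s5.png

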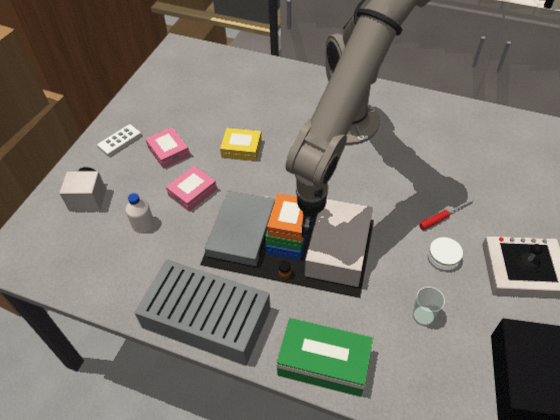

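The column is nearly aligned at scene (287,225), with about 5 mm left.

```bash
python3 -m inch '[[[-0.003,0,0],0],[[-0.002,0,0],0],[[0,0,0],0]]'
python3 -m inch '[[[0.012,0,0],0],[[0.02,0,-0.005],0],[[0.02,0,-0.02],0],[[0.02,0,-0.04],0],[[0.01,0,-0.04],0],[[0.02,0,-0.04],0],[[0.03,0,0],0],[[0.03,0,0],0],[[0.03,0,0],0],[[0,0,0],0]]'
python3 - <<'E'
from h import *
for n in('scene','top'):
    im,d,W=grab(n); print(n); boxes(im,W,(abs(W[...,1])<.3)&(W[...,0]<.8)&(W[...,0]>.4),ztop={'green':.094,'blue':.049,'orange':.139}); save('f_'+n,im[80:380,130:480] if n=='scene' else im)
togo(550,-14,200,7);tilt()
E
```

```text
time_s: 21.25
tcp_pos: [0.5391, 0.0467, 0.1031]
ee_rot: [0.655, 0.749, -0.081, -0.058]
contact_force: [0.1, 0.8, -0.6]
opening: 0.998
time_s: 22.25
tcp_pos: [0.5389, 0.2579, 0.2471]
ee_rot: [0.654, 0.75, -0.082, -0.058]
contact_force: [-0.8, 0.9, -0.3]
opening: 0.999
scene
green 94 (array([609.3,  -5.6]), array([97.7,  8. ]), -83.12) z 0.0892
blue 142 (array([611.3,  -4.3]), array([99.8, 15.2]), -76.96) z 0.0455
orange 954 (array([550.7, -11.9]), array([127.3, 101.1]), 7.46) z 0.1375
top
green none
blue none
orange 7 (array([529.7,  33.5]), array([12.8,  2.6]), -1.4) z 0.1371
t 22.35 tcp [540.  252.7 247.5] psi 7.33 F [ 0.23  0.21 -0.96]
shift [-264.5  -14.2   57.5] turn 0.006
tool z in world [-0.1931 -0.0483 -0.98  ] x [-0.132  0.991 -0.023] q [-1.031  0.539  0.763  1.62  -0.385  1.345 -0.046]
```

View pics/f_scene.png

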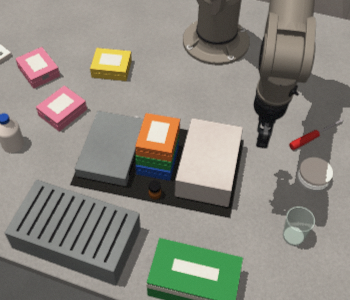

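```bash
python3 -c "
from bench import r
print(r.job_done(), r.get_state()['time_s'])"
```

```text
the job is handed in; nothing more can be done
the job is handed in; nothing more can be done
```

The three boxes now stand as one column between the controllers, and I handed the job in at about 22 s of the 67 s allowed. No verdict was given. I pushed each box along its controller first to line it up with the blue box. Then I pushed green across onto blue, and orange across onto green.

**Last checks, from the scene camera:**
- **Orange box:** it sits about 2.5 mm off centre along x and 1.7 mm along y of the blue box, turned less than 0.01 rad from it.
- **Green box:** after its own push it was within about 2 mm of centre. After the orange push only its front face was visible, and that lined up with blue's front face to about 2 mm.
- **Blue box:** it stayed within about 2 mm of where it started.
- **Surroundings:** the last picture shows gaps to both controllers and no sign that the bystanders moved.

**Checks that fell short:**
- **Top camera:** its final view was blocked by the arm, so it could not confirm the result.
- **Tool tilt:** the tool tilted up to about 0.2 rad during the moves. I allowed for this when setting the pushing height and the aim.

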